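# Wedge a row of brass plates tight and centre-punch the scribed one

### The job

Lock the row of brass plates in the jig: push the wooden wedge, thin end first and lying flat, into the gap at the open end of the row until everything is tight. Then take the automatic centre punch from the tool block, press it straight down on the crossing of the scribed lines on the one undrilled plate until it snaps (nowhere else, and not before the row is locked), and stand it back upright, fully down, in its own hole or the empty one of the tool block. Leave the wedge tight, the plates flat in the jig, and the other things where they are.

Things in the scene. Friction and masses are not known exactly. Their poses are not given: they have to be found in the camera images.
- jig: fixed jig: plywood board 12 mm thick with a channel for the plates. Origin on the bench under the channel's middle; y along the row, from the square wooden row stop (face at y = -70 mm, top at z = 22) to the wedge gap; x across the channel, away from the side where the wedge enters. Board x -110 to 55, y -101 to 113; fences at x = 29 to 41 and -39 to -29, up to y = 50 and 30, tops at z = 17
- wedge_stop (a point): middle of the slanted face of the fixed wooden stop at the row's end, 12 mm above the board (stop 64 mm long, 26 mm thick, its top 36 mm above the bench). Axes as the jig's. The face is turned 8 degrees clockwise (from above) from the jig's x axis, so the gap between the last plate and the stop narrows towards the jig's +x; both its ends are open and the wedge goes in from -x
- wedge_seat (a point): point on the board (jig frame -30.4, 68.0, 12 mm): where the wedge's origin comes, within 6 mm or farther in, when the row is tight; the wedge's x axis then points 4 degrees clockwise (from above) from the jig's x. Each mm of slack left in the row leaves it 7 mm short. A push of 15 to 20 N on the thick end locks it, friction holds it; the thick end then stands 45 mm clear of the channel
- wedge: plain beech wedge lying flat, 115 mm long, 24 mm high, 28 mm wide at the thick end, tapering (each side 4 degrees off the middle line) to 13 mm, the last 8 mm of the thin end chamfered to 6 mm, about 60 g. Origin under its centre; x points along it to the thin end, z up. It lies on the bench to the left or right of the jig, in varying directions
- plate_scribed: the undrilled brass plate, 56 x 32 x 6 mm, 90 g, with two dark scribed lines that cross; flat in the row, in any of its four places. Origin under its centre, axes as the jig's. The other three have an 8 mm drilled hole there. At the start the row has up to 4 mm of slack in all; plates shift towards the row stop as the wedge goes in
- cross (a point): crossing of the scribed lines, on the upper face of that plate, 10 mm from its centre towards +x, 18 mm above the bench
- block: fixed wooden tool block, 62 x 230 x 70 mm high, origin under its centre, y along its length, z up. Four vertical holes of 15.5 mm, 62 mm deep, in its top at x = 0, y = -81, -27, 27 and 81 mm. The punch, an awl with a bulbous wooden handle and a slender drive punch stand in three of them in any order; the one at y = 27 is empty
- punch: automatic centre punch, steel, 142 mm long, 140 g, upright in a hole of the block. Origin at its point, z up along it: spindle 6 mm thick up to 18 mm, nose barrel 12 mm thick to the shoulder at 58 mm, straight knurled body 20 mm thick from 58 to 122 mm (grip it there), dark cap 21 mm thick to 142 mm. In the block its shoulder rests on the top, origin 12 mm above the bench; lift 60 mm
- punch_tip (a point): the point of the punch's spindle, which slides up into the punch as it is pressed
- punch_spindle (a joint): how far the spindle is pushed into the punch, m: 0 out, 0.012 fully in. Pressed, it slides in lightly (4 to 6 N) for 7 mm; there a catch holds it until about 16 N, then trips with a snap: the force falls to about 6 N and the spindle runs on to its end stop. Tripped means beyond 0.0095. Arms that yield under 16 N must be sent some mm further. It comes out and resets by itself when lifted off
- strip: bystander: the parallel wooden strip, 115 x 24 x 24 mm, origin under its centre, x along it
- awl: bystander: the awl in the tool block, 127 mm long, origin at its point, its handle 29 mm in diameter at most
- drive_punch: bystander: the drive punch in the tool block, 126 mm long, origin at its lower end, its shaft 14 mm in diameter
- tape: bystander: roll of tape lying flat, 96 mm in diameter, 25 mm high, origin under its centre
- glue: bystander: glue can, 60 mm in diameter, 75 mm high, origin under its centre
- mallet: bystander: mallet lying on the bench beyond the jig, 260 mm long, head 48 mm in diameter, origin under the middle of its length
- weight: bystander: steel pattern weight 60 x 90 x 28 mm with a ball knob, 62 mm high in all, near the tape, origin under its centre
- plate_b: a drilled brass plate of the row, 56 x 32 x 6 mm, origin under its centre
- plate_c: a drilled brass plate of the row, as plate_b
- plate_d: a drilled brass plate of the row, as plate_b

How it is judged:
On the way, in this order (a step that is already met when the one before it is completed fails the run):
1. the wedge lies in the gap, driven home, pressing on the row of plates (x of wedge in the frame of jig between -0.0365 and 0.01 m and y of wedge in the frame of jig between 0.061 and 0.075 m and z of wedge in the frame of jig below 0.016 m and (contact force between wedge and plate_scribed above 0.5 N or contact force between wedge and plate_b above 0.5 N or contact force between wedge and plate_c above 0.5 N or contact force between wedge and plate_d above 0.5 N)), for 0.2 s.
2. with the row locked, the punch, held upright with its point on the crossing of the scribed lines, trips (x of wedge in the frame of jig between -0.0365 and 0.01 m and y of wedge in the frame of jig between 0.061 and 0.075 m and z of wedge in the frame of jig below 0.016 m and value of joint punch_spindle above 0.0095 m and horizontal distance between punch_tip and cross below 0.004 m and angle between punch's own z axis and vertical below 0.15 rad and contact force between punch and plate_scribed above 0.5 N), for 0.05 s.
At the end, for the whole second after the job is handed in: wedge flat in the gap, at most 6 mm short of its seat, pressing a plate with over 0.5 N; plates flat in the jig; punch, tripped upright (0.15 rad) within 4 mm of the cross, stands in a hole of the block, upright (0.09 rad), at most 3.5 mm short of fully down, at rest (all of step 1 and x of punch in the frame of block between -0.005 and 0.005 m and y of punch in the frame of block between -0.09 and 0.09 m and z of punch in the frame of block between 0.008 and 0.0155 m and angle between punch's own z axis and vertical below 0.09 rad and z of each of plate_scribed, plate_b, plate_c, plate_d in the frame of jig below 0.0145 m and angle between each of plate_scribed, plate_b, plate_c, plate_d's own z axis and vertical below 0.06 rad and linear speed of each of punch, wedge below 0.02 m/s); the robot touches nothing.
It fails at once if the punch trips with its point more than 6 mm from the cross, or before the row is locked (value of joint punch_spindle above 0.0095 m and (not (horizontal distance between punch_tip and cross below 0.006 m) or not (x of wedge in the frame of jig between -0.0365 and 0.01 m and y of wedge in the frame of jig between 0.061 and 0.075 m and z of wedge in the frame of jig below 0.016 m))).
It fails at once if a bystander (strip, awl, drive punch, tape, glue, mallet, weight) or a plate is moved by more than 25 mm (distance of any of strip, awl, drive_punch, tape, glue, mallet, weight, plate_scribed, plate_b, plate_c, plate_d from where it was at the start of the episode above 0.025 m).
It also fails if it takes over 72 s, if anything falls off the work surface, if the arm or the gripper's body presses on something with over 40 N, if the wrist force passes 120 N, or if a joint passes its speed limit or range.

### The arm

A 6-joint arm with a two-finger parallel gripper is mounted at the origin on the work surface. World frame = base frame: x ahead of the robot, y to its left, z up, the work surface at z = 0. Lengths are in m, angles in rad, forces in N, time in s.
With the tool pointing down it reaches from about 0.4 to 0.925 m from the base axis. Payload 12.5 kg.
Tool frame: the origin (TCP) lies at the very end of the fingers, on their centre line; the grasp point (between the pads) lies 19 mm behind it; z points along the fingers, y is the line along which they close (so a half turn about z gives the same grasp; the last joint's range is limited). The gripper opens to 95 mm and grips with 3 to 60 N. Pads are 20 mm wide; open, the fingers measure 119 mm over their backs; the gripper's body (75 mm by 180 mm) begins 59 mm behind the grasp point.
Start: joints at [1.12, 0.491, 1.559, -0, 1.092, -0.106], TCP at [0.211, 0.588, 0.215] pointing down, gripper open.
Joint ranges: [-3.1, 3.1], [-0.84, 2.19], [0.05, 2.79], [-1.13, 4.28], [0.06, 2.93], [-2.69, 2.69]. Speed limits (rad/s): [2.22, 2.22, 2.79, 3.14, 3.14, 3.14].

### API

Orientations are given as a unit quaternion [x, y, z, w].
In Python, from workcell import robot, capture, camera_params, spotter gives the robot as it stands.
- The arm moves only by the shell command python3 -m pendant 'ROWS' [OPENING]. ROWS is JSON, one flat list of numbers, 4 for each row, row after row: the shift along the tool's x, y, z in cm, then the turn about the tool's z in rad. A call has 1 to 5 rows; each row is the pose to reach, as a shift and turn from the pose commanded when the call began, along the tool's axes at that moment; what a row does not reach only later rows make up. A row lasts 1/8 s, in which the tool goes at most 62.5 mm and 10.7 degrees, less where a joint would pass 70% of its speed; a pose out of reach is approached as far as the arm can. A call with a gripper value outside its range is refused whole. OPENING is the finger opening in cm, from 0 to 9.51, set as the call begins (- or left out, the last holds). The fingers move at their own pace and stop on an object; the grip force is fixed at half the most. Time passes only in rows, so rows that repeat a pose let the fingers close. It gives the time, the measured TCP pose, the force, the opening and the grip force at its end, in the units of the state.
- robot.get_state(): the state, without advancing time (a new reading comes with each control period).
- capture(name): name is "scene" or "top" or "wrist"; returns the picture (384x512x3 uint8, red, green, blue); there is no depth.
- camera_params(name): a dict with "camera_matrix" (3x3 intrinsics, pixels), "xyz" and "orientation" of the camera in the world. Camera axes: x right, y down, z forward; pixel columns grow to the right and rows downward; lengths in m; the calibration is good to about 2 mm. A picture is of the moment at which its call begins: read the wrist's pose just before it. camera_params takes no time and is no camera call; for the wrist camera it gives the pose at the moment of the call.
- robot.job_done(): hands the job in; it is judged then, once.
Trained networks look in the newest picture that a camera, given by its name, has taken for a name from the list of things; names that differ only in an ending like _2 or _b are one class to them, and where a whole thing is asked for, a point or a joint stands for the part that bears it (a point fixed in the world has none). Each returns a list of dicts, best first, with "p" (0 to 1); they miss things now and then, are a little off and sometimes report something else, mostly with a low value. They report only what shows in the picture. A call takes as long as a camera call.
- spotter.silhouettes(camera, label): "mask" (384x512 bool, what is visible of it) and "at" ([column, row] in pixels, amid what is visible of it).
- spotter.place_of(camera, label): "at" ([column, row] in pixels: a listed point, or the origin of a listed thing).
The state is a dict: "t": time; "q": joint angles; "joint_vel": joint speeds; "tau": joint torques, N m; "tool_pos": TCP position; "eef_rot": TCP orientation; "contact_force": force on the tool from outside, world axes, zero at the start; "torque": the same for the moment, N m; "grip_width": finger opening in m; "grasp_force": force on a finger pad.
Only numpy, scipy, OpenCV 4.12 (cv2) and the standard library are available. Lean on these libraries where they do the work, as an engineer would, in place of code of your own. Each camera call takes 0.05 s, during which the arm holds its last target. There are 200 camera calls.

## Working session

There is one attempt and no reset: what is moved stays moved. The work goes in short steps, Python scripts to look and compute and a shell command to move; the robot and the scene stay as the last step left them, time stands still between calls to the robot, and variables do not carry over. Pictures are saved under pics/ and viewed, at most 10 in all, crops included, and the job is handed in when it is done.

```bash
mkdir -p pics; ls; cat > h.py <<'E'
import numpy as np, cv2
from workcell import robot, capture, camera_params, spotter
from scipy.spatial.transform import Rotation as R
def ray(cam,uv,p=None):
    p=p or camera_params(cam)
    K=np.array(p["camera_matrix"]);d=np.linalg.inv(K)@[uv[0],uv[1],1]
    return np.array(p["xyz"]),R.from_quat(p["orientation"]).as_matrix()@d
def at(cam,uv,z,p=None):
    o,d=ray(cam,uv,p);return o+d*(z-o[2])/d[2]
def proj(cam,X,p=None):
    p=p or camera_params(cam)
    c=R.from_quat(p["orientation"]).as_matrix().T@(np.array(X)-p["xyz"]);u=np.array(p["camera_matrix"])@c;return u[:2]/u[2]
def save(cam,name,im=None):
    im=capture(cam) if im is None else im
    cv2.imwrite(f"pics/{name}.png",im[:,:,::-1]);return im
def pose():
    s=robot.get_state();return s,np.array(s["tool_pos"]),R.from_quat(s["eef_rot"]).as_matrix()
def togo(X):
    s,p,M=pose();return M.T@(np.array(X)-p)*100
E
python3 - <<'E'
from h import *
np.set_printoptions(precision=4,suppress=True)
for c in("top","scene"):
    save(c,c+"0"); P=camera_params(c); print(c,P["xyz"],np.array(P["camera_matrix"]).tolist())
    for l,z in(("jig",0),("wedge",0),("wedge_stop",.024),("wedge_seat",.012),("plate_scribed",.012),("cross",.018),("block",0),("punch",.012),("strip",0),("awl",.012),("drive_punch",.012),("plate_b",.012),("tape",0),("weight",0),("glue",0),("mallet",0)):
        for r in spotter.place_of(c,l)[:3]:
            print(l,round(r["p"],2),np.round(r["at"],1),at(c,r["at"],z))
s,p,M=pose();print(s["t"],p,M)
E
```

```text
pics
top [0.4113 0.018  1.252 ] [[486.1936077793082, 0.0, 257.97727140205416], [0.0, 486.1936077793082, 191.4014431549944], [0.0, 0.0, 1.0]]
jig 0.7 [313.6 221.4] [ 0.5626 -0.1172  0.    ]
jig 0.51 [319.7 218.8] [ 0.5697 -0.133   0.    ]
wedge 0.7 [421.9 255.5] [ 0.4798 -0.3931  0.    ]
wedge_stop 0.66 [284.4 223. ] [ 0.5544 -0.0406  0.024 ]
wedge_seat 0.71 [290.7 233.8] [ 0.5284 -0.0574  0.012 ]
wedge_seat 0.56 [311.4 223. ] [ 0.557  -0.1103  0.012 ]
plate_scribed 0.68 [298.4 220.4] [ 0.5631 -0.077   0.012 ]
cross 0.69 [296.2 221.4] [ 0.5597 -0.0709  0.018 ]
cross 0.29 [107.2 261.7] [0.4497 0.4043 0.018 ]
block 0.88 [128.2 231.8] [0.5276 0.3612 0.    ]
punch 0.42 [143.5 206.7] [0.5919 0.3226 0.012 ]
strip 0.56 [183.3 271.2] [0.4297 0.2143 0.    ]
awl 0.66 [131.2 225.5] [0.5427 0.3513 0.012 ]
drive_punch 0.51 [110.5 262.9] [0.447  0.3976 0.012 ]
plate_b 0.78 [308.6 222.3] [ 0.5587 -0.1031  0.012 ]
plate_b 0.66 [320.5 218.4] [ 0.5692 -0.1336  0.012 ]
plate_b 0.53 [333.8 217.4] [ 0.5724 -0.1677  0.012 ]
tape 0.7 [199.5 184.5] [0.655  0.1819 0.    ]
tape 0.51 [128.1 235.1] [0.5191 0.360
[... 532 characters left out ...]
226.4 179.2] [ 0.543 -0.067  0.012]
cross 0.58 [224.6 180.1] [ 0.5517 -0.0724  0.018 ]
cross 0.18 [190.5 189.9] [ 0.5753 -0.1713  0.018 ]
block 0.86 [366.9 161.4] [0.522  0.3729 0.    ]
strip 0.33 [232.5 174.6] [ 0.5148 -0.0473  0.    ]
strip 0.21 [204.2 189.6] [ 0.5634 -0.1344  0.    ]
plate_b 0.69 [212.9 186.4] [ 0.5658 -0.1078  0.012 ]
plate_b 0.44 [189.1 189.2] [ 0.5663 -0.1762  0.012 ]
tape 0.61 [316.  195.4] [0.6349 0.1811 0.    ]
weight 0.74 [373.8 208.4] [0.7053 0.3257 0.    ]
glue 0.89 [126.2 216.5] [ 0.6303 -0.3489  0.    ]
mallet 0.55 [238.3 249.2] [ 0.7796 -0.0561  0.    ]
1.7 [0.2112 0.5882 0.2146] [[-0.9412  0.338   0.    ]
 [ 0.338   0.9412  0.    ]
 [ 0.      0.     -1.    ]]
```

```bash
python3 - <<'E'
import cv2
im=cv2.imread("pics/top0.png"); cv2.imwrite("pics/top_z.png",cv2.resize(im[130:300,75:475],None,fx=2,fy=2,interpolation=cv2.INTER_CUBIC))
im=cv2.imread("pics/top0.png")
cv2.imwrite("pics/jig_z.png",cv2.resize(im[170:270,255:375],None,fx=6,fy=6,interpolation=cv2.INTER_CUBIC))
E
```

```text
(no output)
```

View pics/top_z.png

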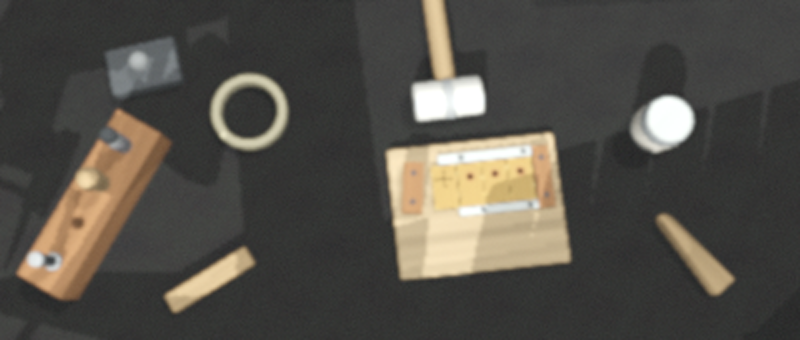

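View pics/jig_z.png

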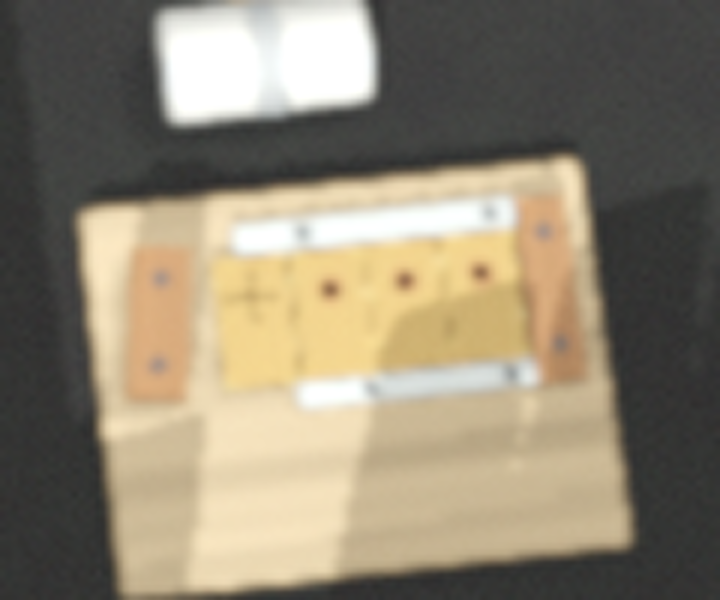

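```bash
python3 - <<'E'
from h import *
np.set_printoptions(precision=4,suppress=True)
P=camera_params("top"); capture("top")
# jig: board corners + features, all rigid 2D fit
ob=np.array([[55,113],[55,-101],[-110,-101],[-110,113]])/1e3
px=np.array([[78,212],[582,157],[634,547],[120,599]])/6+[255,170]
W=np.array([at("top",u,.012,P)[:2] for u in px])
a=ob-ob.mean(0);b=W-W.mean(0)
th=np.arctan2((a[:,0]*b[:,1]-a[:,1]*b[:,0]).sum(),(a*b).sum())
Rm=np.array([[np.cos(th),-np.sin(th)],[np.sin(th),np.cos(th)]]);t=W.mean(0)-Rm@ob.mean(0)
print("jig",t,np.degrees(th),"res",1e3*(W-(ob@Rm.T+t)))
print("seat",Rm@[-.0304,.068]+t)
for l,z in(("wedge",.024),("strip",.024),("block",.07)):
    m=spotter.silhouettes("top",l)[0]["mask"].astype(np.uint8)
    c=max(cv2.findContours(m,0,2)[0],key=cv2.contourArea)[:,0].astype(float)
    w=np.array([at("top",u,z,P)[:2] for u in c])
    r=cv2.minAreaRect((w*1000).astype(np.float32));print(l,r, cv2.boxPoints(r).tolist())
print("wrist",camera_params("wrist"))
for l in("punch","awl","drive_punch"):
    for r in spotter.silhouettes("top",l)[:2]: print(l,r["p"],r["at"],r["mask"].sum())
E
```

```text
jig [ 0.5602 -0.1193] 6.881558356848352 res [[-0.366   2.0005]
 [ 1.5898 -2.3279]
 [-0.7547 -1.5567]
 [-0.4691  1.884 ]]
seat [ 0.5218 -0.0554]
wedge ((478.3513488769531, -381.26214599609375), (113.336669921875, 31.291439056396484), 39.63615417480469) [[424.7298889160156, -405.36248779296875], [444.6910095214844, -429.46038818359375], [531.9727783203125, -357.16180419921875], [512.01171875, -333.06390380859375]]
strip ((433.5304870605469, 220.5380859375), (28.98526382446289, 117.17414093017578), 33.80653762817383) [[388.8909606933594, 261.1557312011719], [454.0855407714844, 163.7932891845703], [478.1700134277344, 179.92044067382812], [412.9754333496094, 277.28289794921875]]
block ((518.1932373046875, 356.71551513671875), (80.52686309814453, 228.66064453125), 61.5340576171875) [[398.494384765625, 375.81390380859375], [599.5100708007812, 266.825927734375], [637.89208984375, 337.61712646484375], [436.87640380859375, 446.6051025390625]]
wrist {'camera_matrix': array([[327.0428,   0.    , 249.8534],
       [  0.    , 327.0428, 195.5673],
       [  0.    ,   0.    ,   1.    ]]), 'xyz': array([0.1344, 0.6161, 0.3849]), 'orientation': array([0.8088, 0.5696, 0.0848, 0.1191])}
punch 0.71 [134.0, 200.6] 112
awl 0.45 [120.5, 219.7] 149
drive_punch 0.25 [122.3, 237.1] 2685
```

```bash
python3 -m pendant '[-38.6,-22,-8,0.9,-38.6,-22,-8,0.9,-38.6,-22,-8,0.9,-38.6,-22,-8,0.9,-38.6,-22,-8,0.9]'; cat >> h.py <<'E'
def goto(x,y,z,yh,mod=True):
    """print tool-frame shift cm and turn to reach TCP xyz with tool y heading yh deg"""
    s,p,M=pose(); d=M.T@(np.array([x,y,z])-p)*100
    h=np.degrees(np.arctan2(M[1,1],M[0,1])); t=-((yh-h+180)%360-180)
    print("shift cm",np.round(d,2),"turn",round(np.radians(t),3),"tcp",np.round(p,4),"yhead",round(h,2),"tilt",round(np.degrees(np.arccos(-M[2,2])),2),"t",s["t"])
E
python3 -c "
from h import *
goto(.5,0,.30,10);goto(.474,-.384,.30,-50.4);print(pose()[0]['q'])"
```

```text
t: 2.68
tool_pos: [0.4123, 0.353, 0.2706]
eef_rot: [0.585, 0.811, 0.0, 0.0]
contact_force: [1.5, 0.3, 0.5]
grip_width: 0.095
grasp_force: 0.0
shift cm [-36.26  -2.8   -2.95] turn 0.146 tcp [0.4123 0.353  0.2706] yhead 18.37 tilt 0.03 t 2.675
shift cm [-71.89 -17.37  -2.96] turn 1.2 tcp [0.4123 0.353  0.2706] yhead 18.37 tilt 0.03 t 2.675
[5.86315701e-01 3.18218516e-01 1.68556863e+00 5.75605135e-05
 1.13722884e+00 2.65622352e-01]
```

```bash
python3 -m pendant '[-44,-8,-4,0.7,-44,-8,-4,0.7,-44,-8,-4,0.7,-44,-8,-4,0.7,-44,-8,-4,0.7]' |head -2;python3 -m pendant '[-12,-8,0,0.2,-12,-8,0,0.2,-12,-8,0,0.2]'|head -2
python3 - <<'E'
from h import *
np.set_printoptions(precision=4,suppress=True)
p=camera_params("wrist");save("wrist","w1")
print(p["xyz"])
for l,z in(("jig",0),("wedge",0),("wedge_stop",.024),("wedge_seat",.012),("cross",.018),("plate_b",.012)):
    for r in spotter.place_of("wrist",l)[:3]: print(l,round(r["p"],2),np.round(r["at"],1),at("wrist",r["at"],z,p))
goto(.474,-.384,.25,-50.4)
E
```

```text
t: 3.3
tool_pos: [0.4566, 0.0447, 0.2983]
t: 3.68
tool_pos: [0.3359, -0.0368, 0.298]
[0.3813 0.0323 0.4683]
wedge_stop 0.68 [397.9  75.2] [ 0.5541 -0.0481  0.024 ]
wedge_seat 0.74 [375.4  91.7] [ 0.5247 -0.0528  0.012 ]
cross 0.8 [409.4  83.8] [ 0.5644 -0.0669  0.018 ]
plate_b 0.81 [427.7 130.5] [ 0.5621 -0.1376  0.012 ]
plate_b 0.73 [417.2 111.7] [ 0.5605 -0.1067  0.012 ]
plate_b 0.68 [439.3 144.4] [ 0.5678 -0.164   0.012 ]
shift cm [-21.96  30.25   4.76] turn 0.307 tcp [ 0.3389 -0.0354  0.2977] yhead -32.83 tilt 0.02 t 4.025
```

View pics/w1.png

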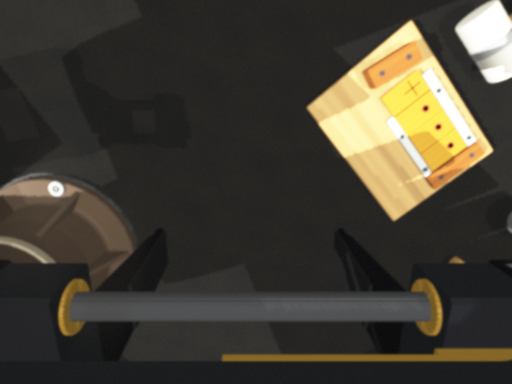

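```bash
python3 -c "
from h import *
goto(.42,-.43,.25,-50.4)"
python3 -m pendant '[-28,28.5,4.8,0.31,-28,28.5,4.8,0.31,-28,28.5,4.8,0.31,-28,28.5,4.8,0.31,-28,28.5,4.8,0.31]' |head -2;python3 -m pendant '[0,0,0,0,0,0,0,0]'|head -2
python3 - <<'E'
from h import *
np.set_printoptions(precision=4,suppress=True)
goto(.474,-.384,.25,-50.4)
p=camera_params("wrist");save("wrist","w2")
for r in spotter.place_of("wrist","wedge")[:3]: print(round(r["p"],2),np.round(r["at"],1),at("wrist",r["at"],0,p))
m=spotter.silhouettes("wrist","wedge")[0]["mask"].astype(np.uint8)
c=max(cv2.findContours(m,0,2)[0],key=cv2.contourArea)[:,0].astype(float)
w=np.array([at("wrist",u,.024,p)[:2] for u in c])
r=cv2.minAreaRect((w*1000).astype(np.float32));print(r)
E
```

```text
shift cm [-28.76  28.21   4.76] turn 0.307 tcp [ 0.3389 -0.0354  0.2977] yhead -32.83 tilt 0.02 t 4.025
t: 4.65
tool_pos: [0.4071, -0.3405, 0.2597]
t: 4.9
tool_pos: [0.4063, -0.3378, 0.2598]
shift cm [2.3  7.86 0.97] turn -0.004 tcp [ 0.4063 -0.3378  0.2598] yhead -50.62 tilt 0.1 t 4.9
0.78 [314.7 139.6] [ 0.4822 -0.3841  0.    ]
((479.39373779296875, -384.248291015625), (113.32168579101562, 30.26388168334961), 39.36509323120117)
```

View pics/w2.png

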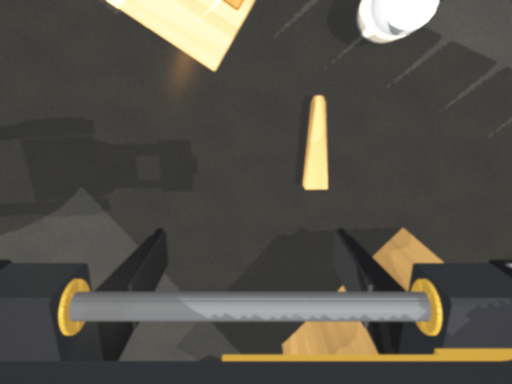

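```bash
python3 - <<'E'
from h import *
np.set_printoptions(precision=4,suppress=True)
p=camera_params("wrist");im=capture("wrist")
m=spotter.silhouettes("wrist","wedge")[0]["mask"]
def mid(r,z):
    c=np.where(m[r])[0];return at("wrist",[c.mean(),r],z,p)[:2],len(c)
pts=[mid(r,.024)[0] for r in range(106,170,4)]
q=np.array(pts);v=np.linalg.svd(q-q.mean(0))[2][0];v*=np.sign(v[0]);print("head",np.degrees(np.arctan2(v[1],v[0])))
rr=np.where(m.any(1))[0];print(rr.min(),rr.max(),mid(rr.min()+1,.024),mid(rr.max()-1,.0), mid(rr.max()-8,.024))
for k in range(rr.max()-14,rr.max()+1,2):
    c=np.where(m[k])[0];print(k,im[k,int(c.mean())],len(c))
E
```

```text
head 40.04578228442984
96 189 (array([ 0.5212, -0.347 ]), 10) (array([ 0.4346, -0.4293]), 21) (array([ 0.4426, -0.414 ]), 25)
175 [254 243 167] 24
177 [254 243 168] 24
179 [254 244 169] 24
181 [254 244 169] 25
183 [254 244 169] 25
185 [254 244 169] 25
187 [254 242 165] 23
189 [214 175 113] 11
```

```bash
python3 -c "
from h import *
goto(.4523,-.4056,.08,-50)"
```

```text
shift cm [-0.76  8.16 18.12] turn -0.01 tcp [ 0.4063 -0.3377  0.2611] yhead -50.58 tilt 0.05 t 5.15
```

```bash
python3 -m pendant '[-0.8,8.2,18,-0.01,-0.8,8.2,18,-0.01,-0.8,8.2,18,-0.01,-0.8,8.2,18,-0.01,-0.8,8.2,18,-0.01]' 6 |head -2
python3 -c "
from h import *
goto(.4523,-.4056,.004,-50)"
```

```text
t: 5.78
tool_pos: [0.452, -0.4067, 0.0815]
shift cm [ 0.09 -0.06  7.75] turn -0.001 tcp [ 0.452  -0.4067  0.0815] yhead -50.05 tilt 0.01 t 5.775
```

```bash
python3 -m pendant '[0,0,4,0,0,0,7.2,0,0,0,7.7,0,0,0,7.7,0]' |head -4; python3 -m pendant '[0,0,0,0,0,0,0,0,0,0,0,0,0,0,0,0,0,0,0,0]' 1;python3 -m pendant '[0,0,-6,0,0,0,-12,0,0,0,-12,0]'
python3 -c "
from h import *
goto(.45,-.05,.13,-87)"
```

```text
t: 6.28
tool_pos: [0.4525, -0.4074, 0.0058]
eef_rot: [0.94, 0.342, 0.001, 0.001]
contact_force: [0.3, -0.5, 0.3]
t: 6.9
tool_pos: [0.4519, -0.4072, 0.0037]
eef_rot: [0.94, 0.341, 0.0, 0.0]
contact_force: [-0.5, 0.4, 2.4]
grip_width: 0.0253
grasp_force: 29.9
t: 7.28
tool_pos: [0.4531, -0.4084, 0.1278]
eef_rot: [0.94, 0.341, 0.001, 0.003]
contact_force: [-0.8, -0.1, -2.0]
grip_width: 0.0253
grasp_force: 29.9
shift cm [ 22.76 -27.68  -0.42] turn 0.645 tcp [ 0.4531 -0.4084  0.1278] yhead -50.07 tilt 0.42 t 7.275
```

```bash
python3 -m pendant '[21,-28,-1,0.645,21,-28,-1,0.645,21,-28,-1,0.645,21,-28,-1,0.645,21,-28,-1,0.645]' |head -2;python3 -c "
from h import *
goto(.41,-.05,.15,-87)"
```

```text
t: 7.9
tool_pos: [0.4345, -0.0948, 0.1317]
shift cm [-2.23 -4.6  -1.83] turn -0.002 tcp [ 0.4345 -0.0948  0.1317] yhead -87.14 tilt 0.07 t 7.9
```

```bash
python3 -m pendant '[-2.2,-4.6,-4,0,-2.2,-4.6,-4,0,-2.2,-4.6,-4,0,-2.2,-4.6,-4,0]' |head -2; python3 - <<'E'
from h import *
np.set_printoptions(precision=4,suppress=True)
goto(.41,-.05,.15,-87)
p=camera_params("wrist");save("wrist","w3")
for l,z in(("jig",0),("wedge_stop",.024),("wedge_seat",.012),("cross",.018),("plate_b",.012),("plate_scribed",.012)):
    for r in spotter.place_of("wrist",l)[:3]: print(l,round(r["p"],2),np.round(r["at"],1),at("wrist",r["at"],z,p))
E
```

```text
t: 8.4
tool_pos: [0.4111, -0.0527, 0.1715]
shift cm [-0.09 -0.28  2.15] turn -0.002 tcp [ 0.4111 -0.0527  0.1715] yhead -87.1 tilt 0.08 t 8.4
wedge_stop 0.96 [251.8  23.9] [ 0.5543 -0.0464  0.024 ]
wedge_seat 0.91 [261.5  62.1] [ 0.5248 -0.0571  0.012 ]
cross 0.63 [279.9  12.2] [ 0.566  -0.0707  0.018 ]
cross 0.6 [253.9 185.4] [ 0.4066 -0.0565  0.018 ]
cross 0.6 [388.2  13.9] [ 0.5696 -0.1664  0.018 ]
plate_b 0.97 [351.2  18.6] [ 0.5655 -0.1358  0.012 ]
plate_b 0.67 [389.9  12.8] [ 0.5719 -0.1699  0.012 ]
plate_b 0.63 [320.9  27. ] [ 0.5573 -0.1093  0.012 ]
```

View pics/w3.png

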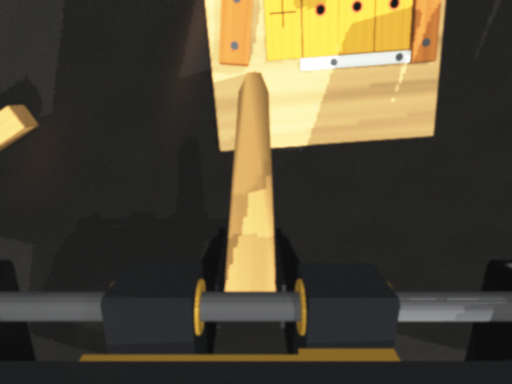

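```bash
python3 - <<'E'
from h import *
np.set_printoptions(precision=4,suppress=True)
p=camera_params("wrist");im=cv2.cvtColor(capture("wrist"),cv2.COLOR_RGB2BGR)
A=lambda u,z:at("wrist",u,z,p)
ll=A([219,151],.012);lr=A([434,135],.012);d=ll-lr
print("LL",ll,"LR",lr,"len",np.hypot(*d[:2]),"jig yaw",np.degrees(np.arctan2(-d[0],d[1])))
th=np.arctan2(-d[0],d[1]);c,s=np.cos(th),np.sin(th);Rm=np.array([[c,-s],[s,c]])
t=(ll+lr)[:2]/2-Rm@[-.110,.006];print("jig org",t,"seat",Rm@[-.0304,.068]+t,"stopcorner jig",Rm.T@(A([249,64],.036)[:2]-t),"platecorner jig",Rm.T@(A([270,60],.018)[:2]-t))
m=spotter.silhouettes("wrist","wedge")[0]["mask"];rr=np.where(m.any(1))[0];print(rr.min(),rr.max())
pt=[]
for r in range(95,200,5):
    cc=np.where(m[r])[0];pt.append(A([cc.mean(),r],.192)[:2])
q=np.array(pt);v=np.linalg.svd(q-q.mean(0))[2][0];v*=np.sign(v[0]);print("wedge head",np.degrees(np.arctan2(v[1],v[0])),q[0],q[-1])
cc=np.where(m[rr.min()+1])[0];print("tip",A([cc.mean(),rr.min()],.192))
goto(.41,-.05,.15,-87)
cv2.imwrite("pics/w3z.png",cv2.resize(im[0:160,170:450],None,fx=2.8,fy=2.8,interpolation=cv2.INTER_CUBIC))
E
```

```text
LL [ 0.439  -0.0188  0.012 ] LR [ 0.4664 -0.2329  0.012 ] len 0.21577445413557506 jig yaw 7.290866519520545
jig org [ 0.5626 -0.1178] seat [ 0.5238 -0.0542] stopcorner jig [-0.0324  0.0774] platecorner jig [-0.0289  0.0578]Traceback (most recent call last):
  File "<stdin>", line 9, in <module>
IndexError: list index out of range
```

```bash
python3 - <<'E'
from h import *
np.set_printoptions(precision=4,suppress=True)
p=camera_params("wrist")
A=lambda u,z:at("wrist",u,z,p)[:2]
a,b=A([253.5,75],.192),A([249.5,292],.192);d=a-b
print(a,b,np.hypot(*d),np.degrees(np.arctan2(d[1],d[0])))
x=pose()[1]; c=a-0.0575*d/np.hypot(*d);print("centre est",c,"tcp",x,"offset along",(c-x[:2])@d/np.hypot(*d),"lateral",np.cross(d/np.hypot(*d),c-x[:2]))
th=np.radians(7.2)
J=lambda x,y:np.array([.5622,-.118])+[x*np.cos(th)-y*np.sin(th),x*np.sin(th)+y*np.cos(th)]
print("seat",J(-.0304,.068))
E
```

```text
[ 0.5026 -0.0486] [ 0.3949 -0.0525] 0.10779548654144043 2.0907771128123893
centre est [ 0.4452 -0.0507] tcp [ 0.411  -0.0521  0.1724] offset along 0.034223521015090526 lateral 0.00014314005067677803
seat [ 0.5235 -0.0543]<stdin>:7: DeprecationWarning: Arrays of 2-dimensional vectors are deprecated. Use arrays of 3-dimensional vectors instead. (deprecated in NumPy 2.0)
```

```bash
python3 -c "
from h import *
goto(.412,-.0575,.0165,-86.8)"
```

```text
shift cm [ 0.08  0.55 15.59] turn -0.004 tcp [ 0.411  -0.0521  0.1724] yhead -87.05 tilt 0.01 t 8.85
```

```bash
python3 -m pendant '[0,0.5,5,-0.01,0,0.5,10,-0.01,0,0.5,14,-0.01,0,0.5,15.5,-0.01,0,0.5,15.5,-0.01]' |head -4; python3 -c "
from h import *
goto(.4896,-.0562,.0165,-86.8)"
```

```text
t: 9.48
tool_pos: [0.4109, -0.0569, 0.0167]
eef_rot: [1.0, 0.031, -0.001, -0.0]
contact_force: [0.4, -0.1, -0.3]
shift cm [7.86 0.42 0.  ] turn 0.006 tcp [ 0.4109 -0.0569  0.0167] yhead -86.46 tilt 0.12 t 9.475
```

```bash
python3 -m pendant '[1.5,0.1,0,0,3,0.2,0,0,4.5,0.25,0,0,4.5,0.25,0,0]' |head -4;  python3 - <<'E'
from h import *
goto(.4896,-.0562,.0165,-86.8)
save("wrist","w4")
E
```

```text
t: 9.98
tool_pos: [0.4577, -0.0566, 0.0177]
eef_rot: [1.0, 0.031, 0.001, 0.0]
contact_force: [0.2, 0.2, 0.1]
shift cm [3.19 0.16 0.13] turn 0.007 tcp [ 0.4577 -0.0566  0.0177] yhead -86.43 tilt 0.1 t 9.975
```

View pics/w4.png

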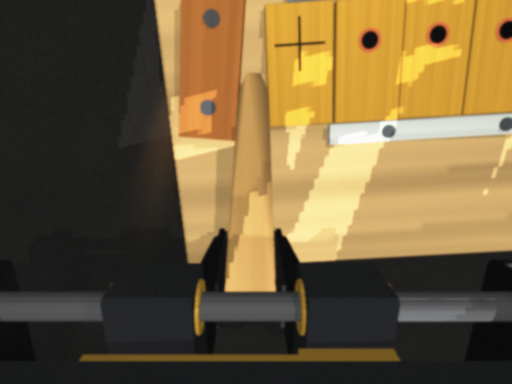

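```bash
python3 -m pendant '[1,0.05,0.1,0,2,0.1,0.1,0,2,0.1,0.1,0]' |head -4; python3 -m pendant '[0.5,0.03,0,0,0.8,0.04,0,0,0.8,0.04,0,0]' |head -6; python3 -m pendant '[0.3,0,0,0,0.5,0,0,0,0.5,0,0,0]' |head -6
```

```text
t: 10.4
tool_pos: [0.4775, -0.0566, 0.0164]
eef_rot: [1.0, 0.031, 0.001, 0.0]
contact_force: [0.9, -2.4, -2.0]
t: 10.78
tool_pos: [0.4827, -0.0565, 0.0161]
eef_rot: [1.0, 0.031, -0.002, -0.0]
contact_force: [-7.4, -7.8, -0.5]
grip_width: 0.0256
grasp_force: 29.9
t: 11.15
tool_pos: [0.4843, -0.0561, 0.0156]
eef_rot: [0.999, 0.031, -0.005, -0.001]
contact_force: [-21.2, -17.0, 3.8]
grip_width: 0.0257
grasp_force: 29.3
```

```bash
python3 -m pendant '[-0.5,0,0,0,-0.5,0,0,0,-0.5,0,0,0]' 4.5 |head -6; python3 -m pendant '[0,0,-3,0,0,0,-6,0,-5,0,-6,0,-5,0,-6,0,-5,0,-6,0]' | head -4;python3 -m pendant '[0,0,0,0,0,0,0,0]' 0;  python3 - <<'E'
from h import *
goto(.440,-.0585,.019,-86.8)
save("wrist","w5")
E
```

```text
t: 11.52
tool_pos: [0.4848, -0.0562, 0.0166]
eef_rot: [1.0, 0.031, 0.0, 0.0]
contact_force: [0.0, -0.0, -0.7]
grip_width: 0.0441
grasp_force: 0.0
t: 12.15
tool_pos: [0.4353, -0.0595, 0.0767]
eef_rot: [1.0, 0.031, 0.001, 0.0]
contact_force: [-0.1, -0.1, -0.5]
t: 12.4
tool_pos: [0.4349, -0.0594, 0.0763]
eef_rot: [1.0, 0.031, 0.0, -0.0]
contact_force: [0.2, -0.2, 0.5]
grip_width: 0.0299
grasp_force: 0.0
shift cm [ 0.51 -0.05  5.73] turn 0.006 tcp [ 0.4349 -0.0594  0.0763] yhead -86.44 tilt 0.01 t 12.4
```

View pics/w5.png

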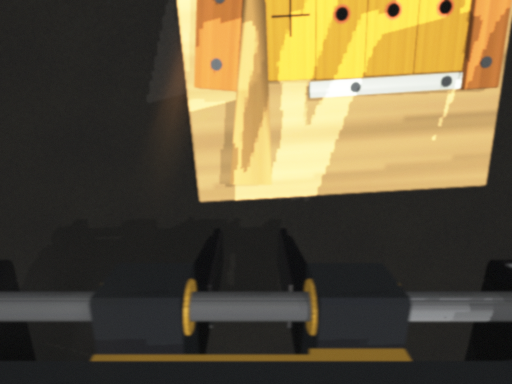

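```bash
python3 -c "
from h import *
p=camera_params('wrist');print(at('wrist',[251.5,185],.036,p),at('wrist',[235,186],.036,p),at('wrist',[269,184],.036,p))"
python3 -m pendant '[0,0,3,0,0,0,5.7,0,0,0,5.7,0]' 0
```

```text
[ 0.46113231 -0.05846143  0.036     ] [ 0.45974234 -0.04752822  0.036     ] [ 0.46256189 -0.07003644  0.036     ]
t: 12.82
tool_pos: [0.4338, -0.0592, 0.0182]
eef_rot: [1.0, 0.031, -0.002, -0.001]
contact_force: [-0.1, -0.5, 0.4]
grip_width: 0.001
grasp_force: 0.0
```

```bash
python3 -m pendant '[1,0,0,0,1.7,0,0,0,1.7,0,0,0]' |sed -n 2,4p; python3 -m pendant '[0.3,0,0,0,0.6,0,0,0,0.6,0,0,0]' |sed -n 2,4p;python3 -m pendant '[0.3,0,0,0,0.6,0,0,0,0.6,0,0,0]' |sed -n 2,4p
```

```text
tool_pos: [0.4507, -0.0581, 0.0201]
eef_rot: [1.0, 0.031, -0.001, -0.0]
contact_force: [-5.9, -2.8, 2.1]
tool_pos: [0.4511, -0.0571, 0.0197]
eef_rot: [0.999, 0.031, -0.007, -0.002]
contact_force: [-29.5, -10.1, 14.3]
tool_pos: [0.4528, -0.0561, 0.0192]
eef_rot: [0.999, 0.031, -0.011, -0.003]
contact_force: [-44.3, -11.1, 18.3]
```

```bash
python3 -m pendant '[-2.5,0,0,0,-2.5,0,0,0]' |sed -n 2,4p; python3 -m pendant '[0,0,-6,0,0,0,-12,0,0,0,-12,0,0,0,-12,0]' |sed -n 2,4p;python3 - <<'E'
from h import *
np.set_printoptions(precision=4,suppress=True)
p=camera_params('wrist');im=save("wrist","w6")
cv2.imwrite("pics/w6z.png",cv2.resize(im[0:230,150:480,::-1],None,fx=2.4,fy=2.4,interpolation=cv2.INTER_CUBIC))
for l,z in(("wedge",.012),("wedge_stop",.024),("wedge_seat",.012),("cross",.018)):
    for r in spotter.place_of("wrist",l)[:2]: print(l,round(r["p"],2),np.round(r["at"],1),at("wrist",r["at"],z,p))
E
```

```text
tool_pos: [0.4382, -0.0592, 0.0203]
eef_rot: [1.0, 0.031, 0.0, 0.0]
contact_force: [0.8, 0.1, 0.2]
tool_pos: [0.4391, -0.0591, 0.1399]
eef_rot: [1.0, 0.031, 0.001, 0.0]
contact_force: [-0.5, 0.3, 0.1]
wedge 0.88 [254.   97.5] [ 0.5213 -0.0571  0.012 ]
wedge_stop 0.89 [242.2  57.4] [ 0.5518 -0.0454  0.024 ]
wedge_seat 0.68 [251.3  94. ] [ 0.524  -0.0546  0.012 ]
cross 0.91 [277.5  42.2] [ 0.5657 -0.0733  0.018 ]
```

View pics/w6z.png

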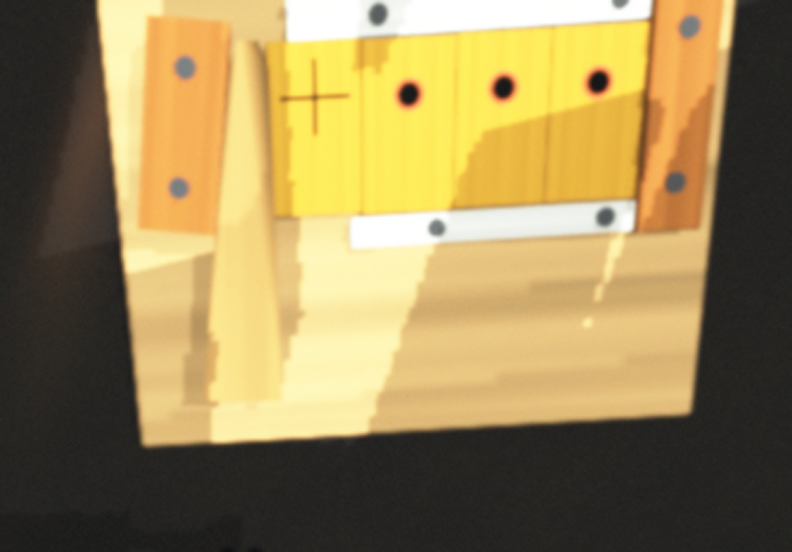

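```bash
python3 - <<'E'
from h import *
np.set_printoptions(precision=2,suppress=True)
p=camera_params('wrist')
A=lambda u,v,z:at("wrist",[150+u/2.4,v/2.4],z,p)[:2]
ll,lr=A(143,446,.012),A(690,412,.012);d=ll-lr;th=np.arctan2(-d[0],d[1]);c,s=np.cos(th),np.sin(th);Rm=np.array([[c,-s],[s,c]])
o=(ll+lr)/2-Rm@[-.11,.006];J=lambda u,v,z:1e3*Rm.T@(A(u,v,z)-o)
print(np.hypot(*d),np.degrees(th),o*1e3)
print("thick",J(209,402,.036),J(282,400,.036),"thin",J(247,42,.036),"plate corners",J(278,216,.018),J(268,42,.018),"cross",J(314,97,.018),"rowstop edge",J(637,232,.022))
th0=np.radians(7.1);print("cross world mm",A(314,97,.018)*1e3)
E
```

```text
0.21215440495091717 7.327194800457216 [ 561.32 -117.73]
thick [-89.09  83.59] [-90.03  57.77] thin [24.06 63.08] plate corners [-27.85  55.25] [27.28 55.78] cross [ 9.62 41.17] rowstop edge [-41.33 -69.38]
cross world mm [565.61 -75.67]
```

```bash
python3 -m pendant '[0,0,-8,-0.4,0,0,-16,-0.8,0,0,-16,-0.9,0,0,-16,-0.9,0,0,-16,-0.9]' |sed -n 2,4p; python3 - <<'E'
from h import *
np.set_printoptions(precision=4,suppress=True)
print(pose()[0]["q"])
P=at("top",[129,197],.15);print("punch?",P)
for u in ((75+145/2-10,198),(75+90/2,130+180/2),(75+38/2,130+260/2)): print(at("top",u,.15))
goto(.50,.15,.3,20);goto(.62,.20,.3,61.5)
E
```

```text
tool_pos: [0.4384, -0.0592, 0.2992]
eef_rot: [0.885, 0.465, -0.0, -0.0]
contact_force: [1.0, -0.2, 0.3]
[-0.2838  0.1366  1.8542  0.0001  1.1512  0.3198]
punch? [0.5938 0.3235 0.15  ]
[0.5918 0.3038 0.15  ]
[0.5403 0.3406 0.15  ]
[0.4489 0.393  0.15  ]
shift cm [20.72 -6.81 -0.08] turn -0.953 tcp [ 0.4384 -0.0592  0.2992] yhead -34.59 tilt 0.03 t 15.575
shift cm [31.64  0.23 -0.08] turn -1.677 tcp [ 0.4384 -0.0592  0.2992] yhead -34.59 tilt 0.03 t 15.575
```

```bash
python3 -c "
from h import *
goto(.64,.27,.3,61.5)"; python3 -m pendant '[18,0,0,-0.9,18,0,0,-0.9,18,0,0,-0.9,18,0,0,-0.9,18,0,0,-0.9]' 6|sed -n 2,2p;  python3 -c "
from h import *
goto(.64,.27,.3,61.5)"
```

```text
shift cm [38.54 -2.09 -0.08] turn -1.677 tcp [ 0.4384 -0.0592  0.2992] yhead -34.59 tilt 0.03 t 15.575
tool_pos: [0.5415, 0.0892, 0.2981]
shift cm [14.39 14.72 -0.21] turn -0.776 tcp [0.5415 0.0892 0.2981] yhead 17.07 tilt 0.14 t 16.2
```

```bash
python3 -m pendant '[14.4,14.7,0,-0.776,14.4,14.7,0,-0.776,14.4,14.7,0,-0.776,14.4,14.7,0,-0.776,14.4,14.7,0,-0.776]' 6|sed -n 2,2p;  python3 -m pendant '[0,0,0,0,0,0,0,0]'|sed -n 2,2p;python3 - <<'E'
from h import *
np.set_printoptions(precision=4,suppress=True)
goto(.64,.27,.3,61.5)
p=camera_params('wrist');im=save("wrist","w7")
for l,z in(("block",0),("punch",.012),("awl",.012),("drive_punch",.012)):
    for r in spotter.place_of("wrist",l)[:2]: print(l,round(r["p"],2),np.round(r["at"],1),at("wrist",r["at"],z,p))
    for r in spotter.silhouettes("wrist",l)[:1]: print(l,round(r["p"],2),np.round(r["at"],1),at("wrist",r["at"],.12,p))
E
```

```text
tool_pos: [0.6409, 0.2696, 0.2975]
tool_pos: [0.6407, 0.2675, 0.2998]
shift cm [ 0.18  0.18 -0.02] turn -0.01 tcp [0.6407 0.2675 0.2998] yhead 60.93 tilt 0.01 t 17.075
block 0.7 [270.4  47.3] [ 0.5282  0.3622 -0.    ]
block 0.89 [267.2  70.7] [0.5562 0.3354 0.12  ]
punch 0.67 [272.2 108.9] [0.5982 0.327  0.012 ]
awl 0.75 [274.6  64.1] [0.5497 0.3562 0.012 ]
awl 0.81 [278.7  52.4] [0.5468 0.3533 0.12  ]
```

View pics/w7.png

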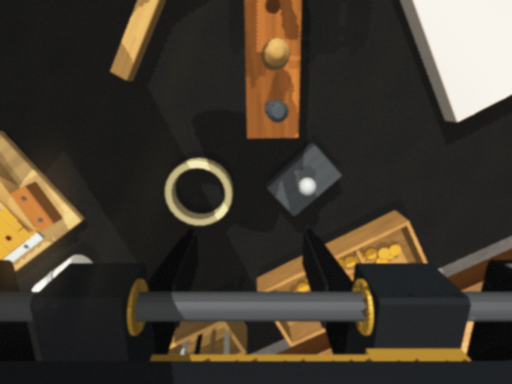

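```bash
python3 - <<'E'
from h import *
np.set_printoptions(precision=4,suppress=True)
p=camera_params('wrist');im=cv2.imread("pics/w7.png")
A=lambda u,z:at("wrist",u,z,p)[:2]
a,b,c,d=A([247,138],.07),A([299,137],.07),A([245.5,5],.07),A([301,5],.07)
print("width",np.hypot(*(a-b)),"edge head",[np.degrees(np.arctan2(*(v)[::-1])) for v in(b-a,c-a,d-b)])
v=(c-a)/np.hypot(*(c-a))+(d-b)/np.hypot(*(d-b));v/=np.hypot(*v)
print("hole-81",(a+b)/2+.034*v,"hole27",(a+b)/2+.142*v,"block head",np.degrees(np.arctan2(v[1],v[0])))
ms=spotter.silhouettes("wrist","punch");capture
g=im[90:132,252:300].astype(int);k=(g[...,0]>g[...,2]-5);ys,xs=np.where(k)
print("cap blob",xs.mean()+252,ys.mean()+90,k.sum(),xs.min()+252,xs.max()+252,ys.min()+90,ys.max()+90)
print("cap",A([276,109],.154),A([xs.mean()+252,ys.mean()+90],.15),[np.round(m["at"],1) for m in ms])
E
```

```text
width 0.0630173049252521 edge head [np.float64(62.276940114391024), np.float64(151.7008307031155), np.float64(152.80806850543502)]
hole-81 [0.5945 0.3265] hole27 [0.499  0.3768] block head 152.25444960427527
cap blob 276.1751592356688 110.23248407643312 314 266 286 101 120
cap [0.591  0.3249] [0.5924 0.3247] []
```

```bash
python3 -c "
from h import *
goto(.593,.3257,.2,62.25)"
```

```text
shift cm [6.95 2.69 9.95] turn -0.02 tcp [0.6409 0.2686 0.2995] yhead 61.13 tilt 0.01 t 17.575
```

```bash
python3 -m pendant '[6.9,2.7,5,-0.02,6.9,2.7,10,-0.02,6.9,2.7,10,-0.02,6.9,2.7,10,-0.02]' 5|sed -n 2,2p;  python3 - <<'E'
from h import *
np.set_printoptions(precision=4,suppress=True)
goto(.593,.3257,.088,62.25)
p=camera_params('wrist');save("wrist","w8")
for l,z in(("punch",.012),):
    for r in spotter.place_of("wrist",l)[:2]: print(l,round(r["p"],2),np.round(r["at"],1),at("wrist",r["at"],z,p))
    for r in spotter.silhouettes("wrist",l)[:1]: print(l,round(r["p"],2),np.round(r["at"],1),at("wrist",r["at"],.15,p),r["mask"].sum())
print(proj("wrist",[.593,.3257,.154],p))
E
```

```text
tool_pos: [0.5946, 0.3254, 0.2009]
shift cm [ 0.16 -0.06 11.29] turn 0.0 tcp [0.5946 0.3254 0.2009] yhead 62.27 tilt 0.08 t 18.075
punch 0.6 [248.4 173.8] [0.5955 0.3244 0.012 ]
punch 0.95 [249.9 205.5] [0.5883 0.3297 0.15  ] 1132
[248.0218 215.4262]
```

```bash
cat >> h.py <<'E'
def fitpunch(mask,p,x0,z0,zlo):
    from scipy.optimize import minimize
    a=np.linspace(0,2*np.pi,24)
    prof=[(h,r) for h,r in((0,.001),(.0,.003),(.018,.003),(.018,.006),(.058,.006),(.058,.01),(.122,.01),(.122,.0105),(.142,.0105)) if h>=zlo]
    def f(x):
        im=np.zeros(mask.shape,np.uint8)
        for (h1,r1),(h2,r2) in zip(prof,prof[1:]):
            P=[proj("wrist",[x[0]+r*np.cos(t),x[1]+r*np.sin(t),z0+h],p) for h,r in((h1,r1),(h2,r2)) for t in a]
            cv2.fillConvexPoly(im,cv2.convexHull((np.array(P)*16).astype(np.int32)),1,shift=4)
        return -(im.astype(bool)&mask).sum()/(im.astype(bool)|mask).sum()
    g=[(f([x0[0]+i*1e-3,x0[1]+j*1e-3]),i,j) for i in range(-6,7) for j in range(-6,7)]
    b=min(g);return b[0],x0[0]+b[1]*1e-3,x0[1]+b[2]*1e-3
E
python3 - <<'E'
from h import *
p=camera_params('wrist');capture("wrist")
m=spotter.silhouettes("wrist","punch")[0]["mask"]
ys,xs=np.where(m);print(xs.min(),xs.max(),ys.min(),ys.max())
print(fitpunch(m,p,(.593,.3257),.012,.058))
goto(.593,.3257,.088,62.25)
E
```

```text
234 261 177 226
(np.float64(-0.8421052631578947), 0.592, 0.3257)
shift cm [ 0.17 -0.04 11.31] turn -0.0 tcp [0.5944 0.3251 0.2011] yhead 62.23 tilt 0.14 t 18.325
```

```bash
python3 -m pendant '[0.2,0,4,0,0.2,0,8,0,0.2,0,11.3,0,0.2,0,11.3,0]'|sed -n 2,4p; python3 -m pendant '[0,0,0,0,0,0,0,0,0,0,0,0,0,0,0,0]' 1; python3 -m pendant '[0,0,-3,0,0,0,-7,0,0,0,-10,0,0,0,-12,0,0,0,-12,0]'; python3 -c "
from h import *
goto(.62,.15,.25,20)"
```

```text
tool_pos: [0.5912, 0.3258, 0.0851]
eef_rot: [0.24, 0.971, -0.001, -0.001]
contact_force: [-1.0, -0.1, 0.2]
t: 19.32
tool_pos: [0.5919, 0.3264, 0.0873]
eef_rot: [0.24, 0.971, 0.0, 0.0]
contact_force: [-2.1, -1.7, 4.9]
grip_width: 0.02
grasp_force: 30.0
t: 19.95
tool_pos: [0.5921, 0.3267, 0.2077]
eef_rot: [0.24, 0.971, 0.001, 0.001]
contact_force: [-0.6, -0.4, -2.9]
grip_width: 0.0197
grasp_force: 30.0
shift cm [-10.7  -14.33  -4.24] turn 0.738 tcp [0.5921 0.3267 0.2077] yhead 62.28 tilt 0.14 t 19.95
```

```bash
python3 -m pendant '[-10.7,-14.3,-2,0.738,-10.7,-14.3,-2,0.738,-10.7,-14.3,-2,0.738,-10.7,-14.3,-2,0.738,-10.7,-14.3,-2,0.738]'|sed -n 2,6p; python3 -c "
from h import *
goto(.5658,-.0748,.22,0)"
```

```text
tool_pos: [0.6197, 0.1495, 0.2252]
eef_rot: [0.574, 0.819, -0.001, -0.001]
contact_force: [-0.2, -0.3, -2.2]
grip_width: 0.0198
grasp_force: 30.0
shift cm [-19.24 -12.73   0.53] turn 0.349 tcp [0.6197 0.1495 0.2252] yhead 20.0 tilt 0.1 t 20.575
```

```bash
python3 -m pendant '[-19.2,-12.7,0,0.35,-19.2,-12.7,0,0.35,-19.2,-12.7,0,0.35,-19.2,-12.7,0,0.35,-19.2,-12.7,0,0.35]'|sed -n 2,2p;python3 -m pendant '[0,0,4.5,0,0,0,8,0,0,0,8,0,0,0,8,0]'|sed -n 2,6p; python3 - <<'E'
from h import *
np.set_printoptions(precision=4,suppress=True)
goto(.5658,-.0748,.13,0)
p=camera_params('wrist');save("wrist","w9");tz=pose()[1][2]-.0753
print("cross pred",proj("wrist",[.5658,-.0748,.018],p),"tip z",tz)
for l,z in(("punch_tip",tz),("punch",tz),("cross",.018),("wedge",.012)):
    for r in spotter.place_of("wrist",l)[:2]: print(l,round(r["p"],2),np.round(r["at"],1),at("wrist",r["at"],z,p))
E
```

```text
tool_pos: [0.5656, -0.0754, 0.2258]
tool_pos: [0.5669, -0.073, 0.1474]
eef_rot: [0.707, 0.708, 0.0, 0.0]
contact_force: [-0.1, 0.0, -2.2]
grip_width: 0.0195
grasp_force: 30.0
shift cm [-0.18 -0.11  1.74] turn 0.002 tcp [ 0.5669 -0.073   0.1474] yhead 0.09 tilt 0.06 t 21.7
cross pred [247.8331 189.3586] tip z 0.07247068404460483
punch_tip 0.36 [249.6 207.9] [ 0.5675 -0.0747  0.0725]
punch_tip 0.19 [244.3 222.5] [ 0.5633 -0.0871  0.0725]
wedge 0.79 [204.2 167.7] [ 0.5242 -0.0552  0.012 ]
```

```bash
python3 - <<'E'
import cv2
im=cv2.imread("pics/w9.png");cv2.imwrite("pics/w9z.png",cv2.resize(im[110:260,150:350],None,fx=4,fy=4,interpolation=cv2.INTER_CUBIC))
E
```

```text
(no output)
```

View pics/w9z.png

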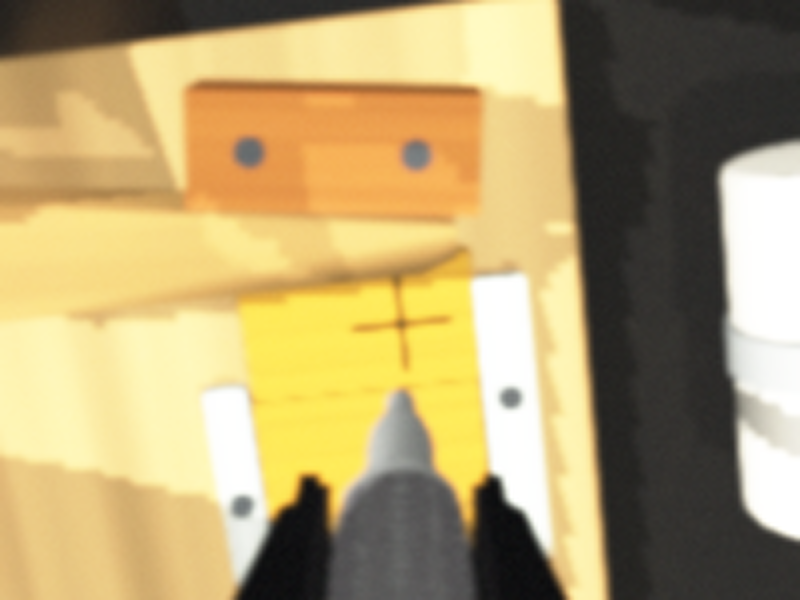

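```bash
python3 - <<'E'
from h import *
np.set_printoptions(precision=4,suppress=True)
p=camera_params('wrist');x=pose()[1]
c=at("wrist",[250.5,191],.018,p);t=at("wrist",[250.2,208],x[2]-.0753,p);print(c,t,x)
goto(x[0]+(c-t)[0],x[1]+(c-t)[1],.103,0)
E
```

```text
[ 0.5681 -0.0771  0.018 ] [ 0.5677 -0.0756  0.0722] [ 0.5666 -0.0737  0.1475]
shift cm [-0.15  0.03  4.45] turn -0.001 tcp [ 0.5666 -0.0737  0.1475] yhead -0.03 tilt 0.1 t 21.95
```

```bash
python3 -m pendant '[-0.15,0.03,2.5,0,-0.15,0.03,4.4,0,-0.15,0.03,4.4,0,-0.15,0.03,4.4,0]'|sed -n 2,6p; python3 - <<'E'
from h import *
np.set_printoptions(precision=4,suppress=True)
p=camera_params('wrist');im=save("wrist","w10");x=pose()[1];tz=x[2]-.0753
for l,z in(("punch_tip",tz),("cross",.018)):
    for r in spotter.place_of("wrist",l)[:2]: print(l,round(r["p"],2),np.round(r["at"],1),at("wrist",r["at"],z,p))
print(x,"pred tip",proj("wrist",[x[0]+.0008,x[1]-.0019,tz],p),"pred cross",proj("wrist",[.5679,-.0768,.018],p))
# dark-line pixels and tip rows around
g=im[170:225,225:275].astype(int)
for r in range(0,55,2): print(170+r,"".join("#" if v[0]<110 else "o" if v[2]>90 else "." if v[0]>200 else "-" for v in g[r]))
E
```

```text
tool_pos: [0.567, -0.0753, 0.1034]
eef_rot: [0.707, 0.707, 0.0, 0.0]
contact_force: [-0.2, -0.2, -1.5]
grip_width: 0.0195
grasp_force: 30.0
punch_tip 0.47 [251. 208.] [ 0.5686 -0.0772  0.0282]
cross 0.69 [248.4 202.9] [ 0.5665 -0.0763  0.018 ]
cross 0.34 [242.2 235.1] [ 0.5612 -0.105   0.018 ]
[ 0.567  -0.0753  0.1035] pred tip [250.0057 207.9827] pred cross [250.0694 203.4579]
170 ...............................................ooo
172 .................---....------------....oooooooooo
174 oooooooooooooooooooooooooooooooooooooooooooooooooo
176 oooooooooooooooooooooooooooooooooooooooooooooooooo
178 oooooooooooooooooooooooooooooooooooooooooooooooooo
180 ooooooooooooooooooooooooooooooooooooooooo.--oooooo
182 ooooooooooooooooooooooooooooooooooooooo----..ooooo
184 ooooooooooooooooooooooooooooooooo.-------....ooooo
186 ooooooooooooo---ooooooo---------------........oooo
188 o---------------------------------............oooo
190 --------------------------...................ooooo
192 --------------.........--...................oooooo
194 ............................................oooooo
196 ............................................oooooo
198 ............................................oooooo
200 .............................................ooooo
202 ........................---..................ooooo
204 .........................-...................ooooo
206 ......................oo......................oooo
208 ....................ooooooooo..................ooo
210 ....................oooooooooo.................ooo
212 ...................ooooooooooo................oooo
214 ..................oooooooooooooo..............oooo
216 ................ooooooooooooooooo..............ooo
218 ...............ooooooooooooooooooo.............ooo
220 ...............ooooooooooooooooooo.............ooo
222 ...............oooooooooooooooooooo............ooo
224 ...............oooooooooooooooooooo............ooo
```

```bash
python3 -m pendant '[0,0,0.5,0,0,0,1,0,0,0,1.4,0,0,0,1.4,0]'|sed -n 2,5p; python3 -m pendant '[0,0,0.2,0,0,0,0.4,0,0,0,0.4,0]'|sed -n 2,5p;
```

```text
tool_pos: [0.5667, -0.0753, 0.0884]
eef_rot: [0.707, 0.707, 0.0, 0.0]
contact_force: [-0.4, -0.2, 3.4]
grip_width: 0.0197
tool_pos: [0.5667, -0.0753, 0.0846]
eef_rot: [0.707, 0.707, 0.0, 0.0]
contact_force: [-1.3, 0.6, 5.7]
grip_width: 0.0196
```

```bash
python3 -m pendant '[0,0,0.15,0,0,0,0.3,0,0,0,0.3,0]'|sed -n 2,4p; python3 -m pendant '[0,0,0.15,0,0,0,0.3,0,0,0,0.3,0]'|sed -n 2,4p;
```

```text
tool_pos: [0.5667, -0.0753, 0.0817]
eef_rot: [0.707, 0.707, 0.0, 0.0]
contact_force: [-0.9, 0.0, 6.4]
tool_pos: [0.5669, -0.0753, 0.0795]
eef_rot: [0.707, 0.707, 0.0, 0.001]
contact_force: [-2.9, 0.6, 15.6]
```

```bash
python3 -m pendant '[0,0,0.1,0,0,0,0.15,0,0,0,0.15,0]'|sed -n 2,4p; python3 -m pendant '[0,0,0.1,0,0,0,0.15,0,0,0,0.15,0]'|sed -n 2,6p;
```

```text
tool_pos: [0.5671, -0.0754, 0.0788]
eef_rot: [0.707, 0.707, 0.001, 0.001]
contact_force: [-5.6, 1.0, 24.5]
tool_pos: [0.5673, -0.0755, 0.0782]
eef_rot: [0.707, 0.707, 0.001, 0.001]
contact_force: [-6.8, 0.3, 32.7]
grip_width: 0.0199
grasp_force: 30.0
```

```bash
python3 -m pendant '[0,0,-4,0,0,0,-8,0,0,0,-13,0,0,0,-15,0,0,0,-15,0]'|sed -n 2,6p;python3 - <<'E'
from h import *
p=camera_params('wrist');capture("wrist");x=pose()[1]
for l in("punch_tip","cross","wedge"):
    for r in spotter.place_of("wrist",l)[:1]: print(l,round(r["p"],2),np.round(r["at"],1))
print("pred tip",proj("wrist",[x[0]+.0008,x[1]-.0019,x[2]-.0753],p))
goto(.62,.15,.225,20)
E
```

```text
tool_pos: [0.5668, -0.0753, 0.2262]
eef_rot: [0.707, 0.707, 0.001, 0.001]
contact_force: [-0.1, -0.4, -3.0]
grip_width: 0.0198
grasp_force: 30.0
punch_tip 0.65 [248.2 173. ]
cross 0.77 [247.7 171.5]
wedge 0.71 [214.1 153.4]
pred tip [249.23161336 207.23627854]
shift cm [22.52  5.37 -0.11] turn -0.35 tcp [ 0.566  -0.0751  0.2238] yhead -0.06 tilt 0.15 t 25.8
```

```bash
python3 -m pendant '[22.5,5.4,0,-0.35,22.5,5.4,0,-0.35,22.5,5.4,0,-0.35,22.5,5.4,0,-0.35,22.5,5.4,0,-0.35]'|sed -n 2,2p; python3 - <<'E'
from h import *
p=camera_params('wrist');capture("wrist");x=pose()[1]
for r in spotter.place_of("wrist","punch_tip")[:2]: print(round(r["p"],2),np.round(r["at"],1))
for r in spotter.silhouettes("wrist","punch")[:1]:
    ys,xs=np.where(r["mask"]);k=ys<ys.min()+3;print(r["p"],"tip px",xs[k].mean(),ys.min())
goto(.592,.3264,.21,62.28)
E
```

```text
tool_pos: [0.6205, 0.1526, 0.2236]
0.51 [250.4 207.6]
shift cm [17.62  3.39  1.44] turn -0.738 tcp [0.6204 0.1492 0.2245] yhead 19.99 tilt 0.1 t 26.575
```

```bash
python3 -m pendant '[17.6,3.4,0.5,-0.738,17.6,3.4,0.5,-0.738,17.6,3.4,0.5,-0.738,17.6,3.4,0.5,-0.738,17.6,3.4,0.5,-0.738]'|sed -n 2,2p; python3 -m pendant '[0,0,0,0,0,0,0,0]'|sed -n 2,2p;python3 -c "
from h import *
goto(.592,.3264,.16,62.28);goto(.592,.3264,.16,62.28)"
```

```text
tool_pos: [0.5926, 0.3259, 0.2201]
tool_pos: [0.5929, 0.3257, 0.2206]
shift cm [0.12 0.02 6.06] turn -0.004 tcp [0.5929 0.3257 0.2206] yhead 62.07 tilt 0.01 t 27.45
shift cm [0.12 0.02 6.06] turn -0.004 tcp [0.5929 0.3257 0.2206] yhead 62.07 tilt 0.01 t 27.45
```

```bash
python3 -m pendant '[0.1,0,4,-0.004,0.1,0,6.5,-0.004,0.1,0,8.5,-0.004,0.1,0,8.5,-0.004]'|sed -n 2,4p; python3 -m pendant '[0,0,0.7,0,0,0,1.4,0,0,0,1.4,0]'|sed -n 2,4p; python3 -c "
from h import *
goto(.592,.3264,.0885,62.28)"
```

```text
tool_pos: [0.5913, 0.3264, 0.1342]
eef_rot: [0.239, 0.971, -0.001, -0.001]
contact_force: [-0.2, -0.6, -1.4]
tool_pos: [0.5915, 0.3271, 0.1212]
eef_rot: [0.238, 0.971, -0.0, -0.0]
contact_force: [0.4, -0.0, -1.8]
shift cm [-0.08 -0.04  3.27] turn 0.004 tcp [0.5915 0.3271 0.1212] yhead 62.5 tilt 0.02 t 28.325
```

Nose is in the hole without force; lower on.

```bash
python3 -m pendant '[0,0,1,0,0,0,2,0,0,0,3,0,0,0,3.2,0,0,0,3.2,0]'|sed -n 2,4p; python3 -c "
from h import *
goto(.592,.3264,.0875,62.28)"
```

```text
tool_pos: [0.5915, 0.3271, 0.0892]
eef_rot: [0.238, 0.971, -0.0, -0.0]
contact_force: [0.2, -1.9, -4.2]
shift cm [-0.07 -0.04  0.17] turn 0.004 tcp [0.5915 0.3271 0.0892] yhead 62.51 tilt 0.03 t 28.95
```

```bash
python3 -m pendant '[0,0,0.1,0,0,0,0.2,0,0,0,0.2,0]'|sed -n 2,4p; python3 -m pendant '[0,0,0,0,0,0,0,0,0,0,0,0]' 5 |sed -n 4,6p; python3 -m pendant '[0,0,-5,0,0,0,-11,0,0,0,-11,0,0,0,-11,0]' |sed -n 2,4p; python3 - <<'E'
from h import *
p=camera_params('wrist');im=save("wrist","w11")
for r in spotter.silhouettes("wrist","punch")[:1]: print(r["p"],fitpunch(r["mask"],p,(.592,.3257),.012,.058))
capture("top")
for c,l,z in(("top","wedge",.012),("top","cross",.018)):
    for r in spotter.place_of(c,l)[:1]: print(l,round(r["p"],2),at(c,r["at"],z))
E
```

```text
tool_pos: [0.5918, 0.3271, 0.0876]
eef_rot: [0.238, 0.971, 0.0, 0.0]
contact_force: [-0.2, -2.5, -1.8]
contact_force: [0.4, 0.4, 1.0]
grip_width: 0.0441
grasp_force: 0.0
tool_pos: [0.5914, 0.3271, 0.1972]
eef_rot: [0.238, 0.971, 0.0, -0.0]
contact_force: [0.3, -0.2, -0.6]
0.92 (np.float64(-0.8835021707670043), 0.593, 0.3267)
wedge 0.79 [ 0.52167002 -0.0511103   0.012     ]
cross 0.8 [ 0.56785563 -0.08136095  0.018     ]
```

```bash
python3 -c "
from h import *
m=None;p=camera_params('wrist');capture('wrist');m=spotter.silhouettes('wrist','punch')[0]['mask']
print([(z,fitpunch(m,p,(.592,.326),z,.058)[0]) for z in(.012,.018,.024)])
print(robot.job_done())"
```

```text
[(0.012, np.float64(-0.9010043041606887)), (0.018, np.float64(-0.8579234972677595)), (0.024, np.float64(-0.816114359974009))]
the job is handed in; nothing more can be done
None
```

I handed the job in but got no verdict back. By my measurements the wedge is locked about 2 mm short of its seat, the punch was pressed on the crossing to its end stop at about 34 N (the snap itself was not seen), and it stands fully down in its own hole.

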